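Peel the top tray off a sticky nest and hold it over the drip pan

ROBOT

A 7-joint arm with a two-finger parallel gripper is mounted at the origin on a cart in front of the work surface, level with it; the furniture and walls round the work are solid. World frame = base frame: x ahead of the robot, y to its left, z up, the work surface at z = 0. Lengths are in m, angles in rad, forces in N, time in s.
With the tool pointing down it reaches from about 0.425 to 1.025 m from the base axis. Payload 9.4 kg.
Tool frame: the origin (TCP) lies between the finger pads; the fingertips stand 11 mm ahead of it and the grasp point (between the pads) lies 8 mm behind it; z points along the fingers, y is the direction in which the jaws open and shut (so a half turn about z gives the same grasp; the last joint's range is limited). The gripper opens to 93 mm and grips with 3 to 60 N. Pads are 15 mm wide; open, the fingers measure 128 mm over their backs; the gripper's body (75 mm by 188 mm) begins 65 mm behind the grasp point.
Start: joints at [-1.187, 0.599, -0.003, 1.599, 0.002, 0.943, -0.08], TCP at [0.322, 0.649, 0.23] pointing down, gripper open.
Joint ranges: [-2.57, 2.57], [-0.35, 1.97], [-1.29, 1.29], [0.11, 2.56], [-1.05, 4.19], [0.11, 1.86], [-2.63, 2.63]. Speed limits (rad/s): [2.22, 2.22, 3.01, 3.01, 3.14, 3.14, 3.14].

INTERFACE

Orientations are given as a rotation vector (axis times angle).
In Python, from rig import get_state, snapshot, job_done gives the robot as it stands. The module is installed in compiled form; this text tells all that it offers.
- The arm moves only by the tool drive_tool, never from a script. Its arguments are lists of equal length, an entry for each row: "hand": the opening, from 0 (shut) to 1 (fully open); "translation": the shift along the tool's x, y, z in mm, a list of three; "yaw": the turn about the tool's z in degrees. A call has exactly 8 rows; each row shifts and turns the pose as measured when the row begins, along the tool's axes as they then stand; what a row does not reach is not made up. A row lasts 1/8 s, in which the tool goes at most 62.5 mm and 10.7 degrees, less where a joint would pass 70% of its speed; a pose out of reach is approached as far as the arm can. A call with a gripper value outside its range is refused whole. The fingers move at their own pace and stop on an object; the grip force is fixed at half the most. Time passes only in rows, so rows that do not move let the fingers close, or fill a call up. It gives the time, the measured TCP pose, the force and the opening at its end, in the units of the state.
- get_state(): the state, without advancing time (a new reading comes with each control period).
- snapshot(name): name is "scene" or "side" or "wrist"; returns a dict with "frame" (400x640x3 uint8, red, green, blue), "vertical_fov" (degrees; the focal length in pixels is half the picture's height over the tangent of half this angle, whatever the lens; pixels are square), "cx", "cy" (the principal point, pixels), "D" ([k1, k2, p1, p2, k3] as OpenCV has them; the pictures are not rectified), "view" (4x4, takes a point from world to camera coordinates); the wrist camera has in their place "hand_eye" (4x4, takes a point from camera to tool coordinates, whose origin is the TCP and whose axes are the flange's). Camera axes: x right, y down, z forward; pixel columns grow to the right and rows downward; lengths in m; the calibration is good to about 2 mm. A picture is of the moment at which its call begins: read the wrist's pose just before it. There is no depth.
- job_done(): hands the job in, once; it reports no verdict.
The state is a dict: "t": time; "joint_positions": joint angles; "joint_velocities": joint speeds; "effort": joint torques, N m; "tcp_pos": TCP position; "eef_rot": TCP orientation; "ft_force": force on the tool from outside, world axes, zero at the start; "wrist_torque": the same for the moment, N m; "width": opening from 0.0 (shut) to 1.0 (fully open).
Only numpy, scipy, OpenCV 4.12 (cv2) and the standard library are available. Lean on these libraries where they do the work, as an engineer would, in place of code of your own. Each camera call takes 0.05 s, during which the arm holds its last target. There are 200 camera calls.

TASK

The blue bearing trays in the plywood cradle are nested and snapped into one another; the top one is empty but oily. Take it by the pull lug at its near left corner and peel it off: raise that corner by some 5 cm while the opposite corner still sits down in the nest, so that the tray of bearings below stays put. Then carry it by the lug over the dark drip pan and finish while still holding it there to drain: tilted by 25 degrees or more with the corner opposite the lug lowest, that corner over the pan, above its rim but less than 10 cm above it, touching neither pan nor nest. Leave the other things on the bench alone.

Things in the scene. Friction and masses are not known exactly. Their poses are not given: they have to be found in the camera images.
- tray_top: top tray of the nest, formed blue plastic, about 0.09 kg: 162 x 117 mm over the rim, 28 mm high, 2 mm sheet, walls sloping outward to a flat rim. Origin: centre of its underside; x along its length, y across, z up through the open mouth (four tongues stand 22 mm above the rim). Its pull lug sticks out of the rim corner at -x, +y; the opposite corner is at +x, -y
- tray_top_lug (a point): grip point in the middle of the top tray's pull lug (half-way up): a ribbed block 33 mm long, 15 mm wide, 16 mm high, level, sticking out of the rim corner along the line from tray_top_far to here (146 deg about z from the tray's x axis). Pinch it across its width. 118 mm from the tray's centre, 28 mm above its underside, 24 mm outside the rim corner; free air beside and below it
- tray_top_far (a point): the rim corner of the top tray opposite its lug, 212 mm from the lug's grip point, 2 mm below the rim's upper face. While peeling, the tray turns about the floor edge below this corner (about 185 mm from the lug and 28 mm lower); gripped hard the lug does not swivel in the fingers, so tilt the gripper along with the tray
- tray_second: second tray, full of steel bearings, 0.45 kg, loose, same form and axes (own lug at +x, +y), 13 mm below the top one; must stay. Origin: centre of its underside. Four springy tongues on its rim, one near each corner, snap over the top tray's rim and let go after about 4 mm of lift each; raising the top tray at its lug takes 5 to 7 N, pulling all four tongues open at once takes more
- cradle: fixed plywood board 190 x 145 mm, 20 mm high, with a pocket in which a third, lowest tray is screwed down (lug at +x, -y). Origin: centre of its underside on the bench; x, y, z along the trays' axes. The top tray's underside starts 34 mm above the origin, its rim 62 mm
- drip_pan: fixed dark pressed-steel drip pan on rubber feet, 248 x 198 mm over the rim (inside of the mouth 230 x 180 mm); rim 44 mm above the bench. Origin: its centre on the bench; x along its length, y across, z up
- pliers: bystander: red-handled pliers lying on the bench, 174 mm long. Origin: centre of the underside
- driver_yellow: bystander: yellow-handled screwdriver, 180 mm long. Origin: centre of the underside
- spanner_13: bystander: combination spanner, 175 mm long. Origin: centre of the underside
- bench_brush: bystander: hand brush, beech block with black bristles, 276 mm long. Origin: centre of the underside
- box_white_small: bystander: small white box of screws, 101 mm wide, 32 mm high. Origin: centre of the underside

How it is judged:
On the way, in this order (a step that is already met when the one before it is completed fails the run):
1. the lug is raised by 40 mm or more while the opposite corner still sits in the nest (raised less than 10 mm) (z of tray_top_lug in the frame of cradle above 0.102 m and z of tray_top_far in the frame of cradle between 0.03 and 0.07 m and horizontal distance between tray_top_far and cradle below 0.115 m), for 0.05 s.
2. the top tray is wholly clear of the nest (z of tray_top_far in the frame of cradle above 0.085 m and contact force between tray_top and tray_second below 0.1 N), for 0.1 s.
At the end, for the whole second after the job is handed in: the gripper holds the top tray still by its lug, not touching pan, cradle or second tray, tilted 0.4 rad or more with the corner opposite the lug lowest; that corner lies within the pan mouth, 2 to 111 mm above its rim; the second tray sits level in the nest (within 5 mm) (contact force between the fingers and tray_top above 0.5 N and distance between the grasp point and tray_top_lug below 0.04 m and contact force between tray_top and drip_pan below 0.1 N and contact force between tray_top and tray_second below 0.1 N and contact force between tray_top and cradle below 0.1 N and x of tray_top_far in the frame of drip_pan between -0.115 and 0.115 m and y of tray_top_far in the frame of drip_pan between -0.09 and 0.09 m and z of tray_top_far in the frame of drip_pan between 0.046 and 0.155 m and angle between tray_top's own z axis and vertical above 0.4 rad and angle between tray_top's own x axis and vertical above 1.72 rad and angle between tray_top's own y axis and vertical below 1.47 rad and linear speed of tray_top below 0.03 m/s and distance between tray_second and cradle below 0.026 m and angle between tray_second's own z axis and vertical below 0.06 rad); the arm keeps its last pose, push and grip.
It fails at once if the second tray is pulled up out of the nest (distance of tray_second from where it was at the start of the episode above 0.012 m).
It fails at once if the pan is struck hard (contact force between any of tray_top, the arm, the fingers and drip_pan above 15 N).
It fails at once if a bystander is shoved away (distance of any of pliers, driver_yellow, spanner_13, bench_brush, box_white_small from where it was at the start of the episode above 0.03 m).
It also fails if it takes over 48 s, if anything falls off the work surface, if the arm or the gripper's body presses on something with over 40 N, if the wrist force passes 120 N, or if a joint passes its speed limit or range.

## Working session

There is one attempt and no reset: what is moved stays moved. The work goes in short steps, Python scripts to look and compute and a tool call to move; the robot and the scene stay as the last step left them, time stands still between calls to the robot, and variables do not carry over. Pictures are saved under pics/ and viewed, about 8 in all and at most 12, crops included, and the job is handed in when it is done.

Besides the shell and the picture viewer there is one more tool, called after "Emit:" as a command line: name --pt "numbers of a row" for each row, then --argument value for the rest. drive_tool: Moves the arm, as the interface text tells. Its arguments: {"type":"object","properties":{"hand":{"type":"array","items":{"type":"number"}},"translation":{"type":"array","items":{"type":"array","items":{"type":"number"}}},"yaw":{"type":"array","items":{"type":"number"}}},"required":["hand","translation","yaw"]}

```bash
mkdir -p pics; python3 - <<'E'
from rig import *
import cv2,numpy as np
s=get_state();print({k:np.round(v,3) for k,v in s.items()})
for n in("scene","side"):
    d=snapshot(n);cv2.imwrite(f"pics/{n}0.png",d["frame"][:,:,::-1]);print(n,d["vertical_fov"],d["cx"],d["cy"],d["D"],np.round(d["view"],4).tolist())
d=snapshot("wrist");cv2.imwrite("pics/wrist0.png",d["frame"][:,:,::-1]);print(d["vertical_fov"],d["cx"],d["cy"],d["D"],np.round(d["hand_eye"],4).tolist())
E
```

```text
{'t': np.float64(0.0), 'joint_positions': array([-1.187,  0.6  , -0.003,  1.6  ,  0.002,  0.943, -0.08 ]), 'joint_velocities': array([ 0.   , -0.   , -0.001,  0.   ,  0.001,  0.   ,  0.001]), 'effort': array([-1.0000e-03, -7.6508e+01,  1.4970e+00, -2.5233e+01, -5.2000e-02,
        1.7000e-02,  0.0000e+00]), 'tcp_pos': array([0.322, 0.649, 0.229]), 'eef_rot': array([-7.170e-01, -3.058e+00,  2.000e-03]), 'ft_force': array([-0.818, -0.447,  0.03 ]), 'wrist_torque': array([-0.042,  0.04 , -0.079]), 'width': np.float64(0.998)}
scene 42.774089333205815 319.0840554265225 202.3986990944038 [0.03149251 0.         0.         0.         0.        ] [[0.5173, -0.8557, -0.0129, -0.1852], [-0.667, -0.3936, -0.6326, 0.4362], [0.5363, 0.3358, -0.7743, 1.6018], [0.0, 0.0, 0.0, 1.0]]
side 57.300263431602794 321.2893848897959 201.24697196595665 [0.01738582 0.         0.         0.         0.        ] [[-0.9653, -0.2606, 0.0137, 0.5547], [-0.116, 0.3816, -0.917, 0.0944], [0.2338, -0.8868, -0.3987, 1.2987], [0.0, 0.0, 0.0, 1.0]]
66.99883326565077 320.6261878502125 205.2635088128762 [-0.04264592  0.          0.          0.          0.        ] [[-0.0002, -0.9613, -0.2754, 0.0765], [1.0, -0.0002, 0.0, -0.0006], [-0.0001, -0.2754, 0.9613, -0.1542], [0.0, 0.0, 0.0, 1.0]]
```

View pics/scene0.png

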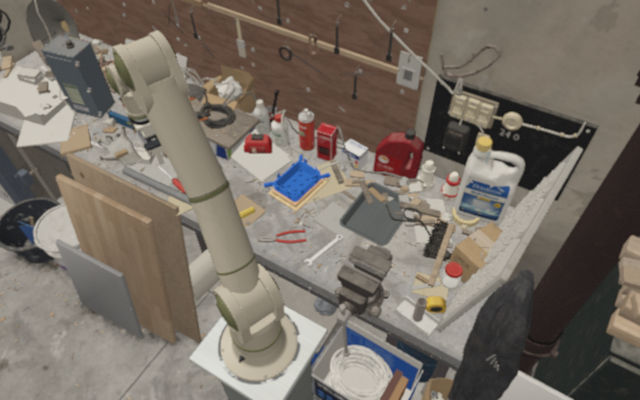

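View pics/side0.png

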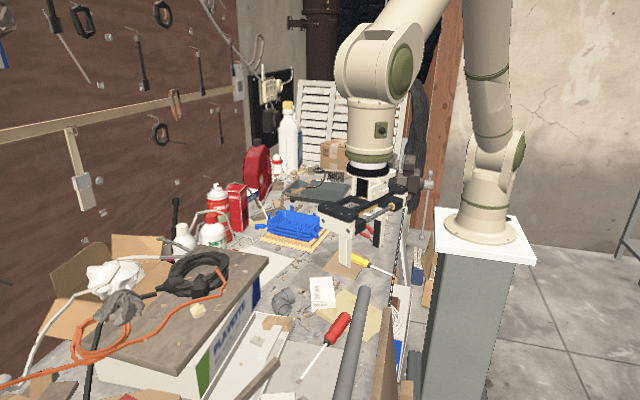

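The scene view shows the blue nest at about (298,180), the pan at (372,213), and the pliers, spanner and screwdriver in front. In the side view the nest is at about (293,225). Next I'll enlarge both.

```bash
cat > h.py <<'E'
import cv2,numpy as np
from rig import *
from scipy.spatial.transform import Rotation as R
def cam(d,s=None):
    f=200/np.tan(np.radians(d["vertical_fov"])/2)
    K=np.array([[f,0,d["cx"]],[0,f,d["cy"]],[0,0,1]]);D=np.array(d["D"])
    if "view" in d: V=np.array(d["view"])
    else:
        T=np.eye(4);T[:3,:3]=R.from_rotvec(s["eef_rot"]).as_matrix();T[:3,3]=s["tcp_pos"]
        V=np.linalg.inv(T@np.array(d["hand_eye"]))
    return K,D,V
def ray(c,uv):
    K,D,V=c;p=cv2.undistortPoints(np.array([[uv]],float),K,D)[0,0]
    return -V[:3,:3].T@V[:3,3],V[:3,:3].T@np.array([p[0],p[1],1])
def onz(c,uv,z):
    o,r=ray(c,uv);return o+r*(z-o[2])/r[2]
def tri(c1,u1,c2,u2):
    o,r=ray(c1,u1);p,q=ray(c2,u2);A=np.array([r,-q]).T
    t=np.linalg.lstsq(A,p-o,rcond=None)[0];a=o+r*t[0];b=p+q*t[1];return (a+b)/2,np.linalg.norm(a-b)
def proj(c,P):
    K,D,V=c;return cv2.projectPoints(np.array(P,float).reshape(-1,3),cv2.Rodrigues(V[:3,:3])[0],V[:3,3],K,D)[0][:,0]
def crop(img,x0,y0,w,h,k,name):
    cv2.imwrite(name,cv2.resize(img[y0:y0+h,x0:x0+w,::-1],None,fx=k,fy=k,interpolation=cv2.INTER_CUBIC))
E
python3 - <<'E'
from h import *
a=snapshot("scene");b=snapshot("side")
A=cv2.resize(a["frame"][145:265,250:430],None,fx=4.4,fy=4.4,interpolation=2)[:,:,::-1]
cv2.imwrite("pics/s1.png",A[:528,:792])
crop(b["frame"],245,170,120,90,6.5,"pics/d1.png")
ca=cam(a);cb=cam(b)
for uv,z in (((298,180),.06),((372,213),.03)): print(onz(ca,uv,z))
print(onz(cb,(293,225),.06))
E
```

```text
[0.58819369 0.23217975 0.06      ]
[ 0.6113314  -0.07509929  0.03      ]
[0.59442462 0.27623593 0.06      ]
```

View pics/s1.png

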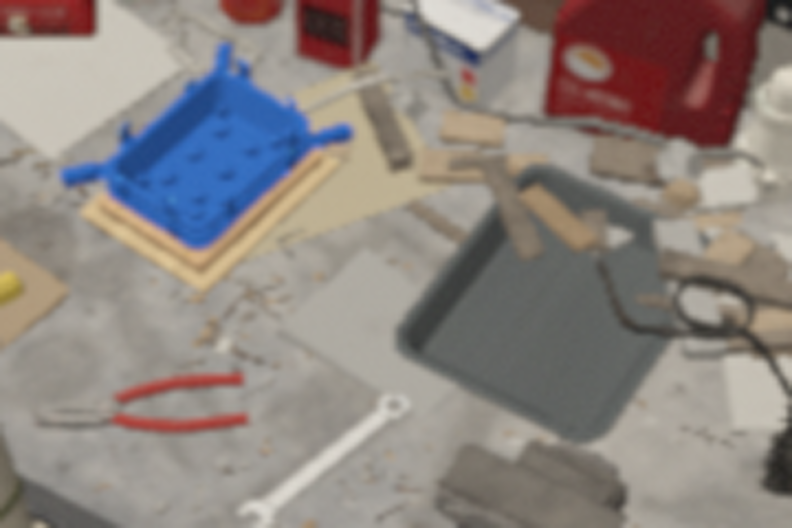

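The left lug at crop (85,173) belongs to the top tray: counting counter-clockwise, the upper lug is the second tray's and the right one is the third's. The corner with no lug is at (200,240). The pan's rim runs from (405,335) to (580,435) along its near edge.

```bash
python3 - <<'E'
from h import *
a=snapshot("scene");ca=cam(a)
f=lambda u,v,z:print((u,v),np.round(onz(ca,(u/4.4+250,v/4.4+145),z),3))
print("lug mid, far corner (right rim)");f(85,172,.066);f(310,135,.062);f(220,75,.062);f(195,245,.062)
print("board");f(82,212,.02);f(203,288,.0);f(345,160,.02)
print("pan rim");f(400,335,.044);f(580,438,.044);f(525,165,.044);f(690,300,.044)
print("bystanders");f(40,415,.01);f(245,380,.01);f(245,520,.005);f(395,405,.005);f(10,285,.02);f(465,85,.03)
print(np.round(proj(ca,[get_state()["tcp_pos"]]),1))
E
```

```text
lug mid, far corner (right rim)
(85, 172) [0.511 0.311 0.066]
(310, 135) [0.649 0.169 0.062]
(220, 75) [0.67  0.275 0.062]
(195, 245) [0.494 0.188 0.062]
board
(82, 212) [0.503 0.314 0.02 ]
(203, 288) [0.498 0.186 0.   ]
(345, 160) [0.672 0.147 0.02 ]
pan rim
(400, 335) [ 0.511 -0.     0.044]
(580, 438) [ 0.495 -0.173  0.044]
(525, 165) [ 0.728 -0.002  0.044]
(690, 300) [ 0.665 -0.189  0.044]
bystanders
(40, 415) [0.313 0.225 0.01 ]
(245, 380) [0.428 0.099 0.01 ]
(245, 520) [0.315 0.029 0.005]
(395, 405) [ 0.472 -0.018  0.005]
(10, 285) [0.405 0.32  0.02 ]
(465, 85) [0.798 0.095 0.03 ]
[[156.2 151.7]]
```

View pics/d1.png

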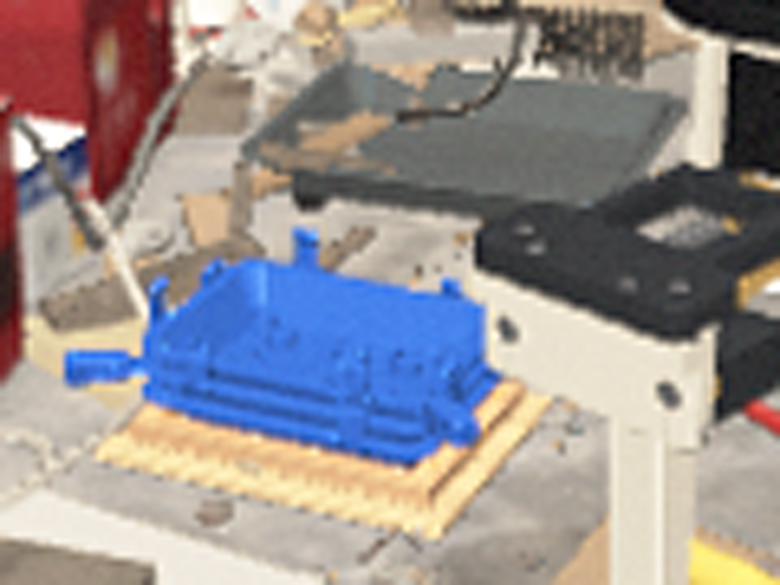

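The board corners give a centre of about (0.588, 0.231). The diagonal comes out at 0.238 m, where 0.239 is expected, and the tray's x axis sits at about -12°. The predicted lug at (0.506, 0.316) matches the measured one. I'll move over the lug for a wrist view.

Emit:
drive_tool --hand '[1,1,1,1,1,1,1,1]' --pt "-45 -31 0" --pt "-45 -31 0" --pt "-45 -31 0" --pt "-45 -31 0" --pt "-45 -31 0" --pt "-45 -31 0" --pt "-45 -31 0" --pt "0 0 0" --yaw '[0,0,0,0,0,0,10,10]'

```text
t: 1.3
tcp_pos: [0.5137, 0.3051, 0.2286]
eef_rot: [1.249, 2.882, 0.002]
ft_force: [-0.8, 0.7, 1.1]
width: 0.999
```

```bash
cat >> h.py <<'E'
def st():
    s=get_state();M=R.from_rotvec(s["eef_rot"]).as_matrix()
    print("t%.2f"%s["t"],"tcp",np.round(s["tcp_pos"],4),"q",np.round(s["joint_positions"],2),"F",np.round(s["ft_force"],1),"M",np.round(s["wrist_torque"],2),"w%.3f"%s["width"],"\nx",np.round(M[:,0],3),"y",np.round(M[:,1],3),"z",np.round(M[:,2],3));return s,M
E
python3 - <<'E'
from h import *
s,M=st();d=snapshot("wrist");cv2.imwrite("pics/w1.png",d["frame"][:,:,::-1])
E
```

```text
t1.30 tcp [0.5137 0.3051 0.2286] q [-0.7   0.45  0.1   1.91 -0.06  0.79  0.18] F [-0.8  0.7  1.1] M [ 0.02  0.05 -0.03] w0.999 
x [-0.684  0.73  -0.   ] y [0.73  0.684 0.001] z [ 0.001  0.001 -1.   ]
```

View pics/w1.png

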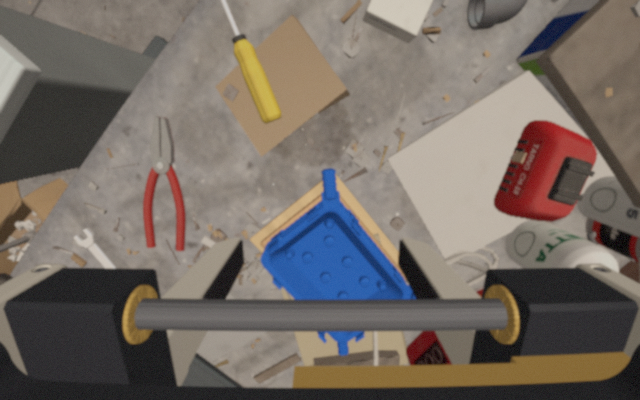

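The wrist view shows the top lug at about (330,172) to (332,200), with the tray's left rim corner at (263,260). The third tray's lug is at (343,345).

```bash
python3 - <<'E'
from h import *
s,M=st();d=snapshot("wrist");c=cam(d,s)
f=d["frame"].astype(int);m=((f[:,:,2]-f[:,:,0]>60)&(f[:,:,2]>110)).astype(np.uint8)
for v in range(166,212,3):
    u=np.where(m[v,300:360])[0]
    if len(u): print(v,u.min()+300,u.max()+300)
rows=[v for v in range(172,196)]
mid=[]
for v in rows:
    u=np.where(m[v,300:360])[0]
    if len(u): mid.append(onz(c,(u.mean()+300,v),.068))
mid=np.array(mid);w=np.polyfit(mid[:,0],mid[:,1],1);print("lug dir",np.degrees(np.arctan2(*(mid[0]-mid[-1])[1::-1])),mid[0],mid[-1],mid.mean(0))
e=np.array([0.588,.231,.062])
for yaw in(-10,-12,-14):
    a=np.radians(yaw);Rz=np.array([[np.cos(a),-np.sin(a),0],[np.sin(a),np.cos(a),0],[0,0,1]])
    P=[e+Rz@np.array(p) for p in([-.081,.0585,0],[-.081,-.0585,0],[.118*np.cos(2.548),.118*np.sin(2.548),0])];print(yaw,np.round(proj(c,P)).tolist(),P[2])
E
```

```text
t1.35 tcp [0.5125 0.3076 0.2285] q [-0.7   0.45  0.1   1.91 -0.06  0.79  0.18] F [-0.7  0.8  1.1] M [-0.03  0.08 -0.03] w1.001 
x [-0.68   0.733  0.001] y [0.733 0.68  0.002] z [ 0.     0.002 -1.   ]
172 324 332
175 322 333
178 322 333
181 322 333
184 323 333
187 323 334
190 324 334
193 324 335
196 321 337
199 322 337
202 322 337
205 319 339
208 315 342
211 312 345
lug dir 136.89242089430357 [0.50259131 0.3293468  0.068     ] [0.52081514 0.31228871 0.068     ] [0.51122193 0.32048332 0.068     ]
-10 [[322.0, 198.0], [242.0, 257.0], [318.0, 182.0]] [0.50313272 0.31298503 0.062     ]
-12 [[325.0, 198.0], [242.0, 255.0], [322.0, 182.0]] [0.50604565 0.31589691 0.062     ]
-14 [[328.0, 199.0], [243.0, 252.0], [325.0, 182.0]] [0.50905844 0.31870536 0.062     ]
```

Emit:
drive_tool --hand '[0.6,0.6,0.6,0.6,0.6,0.6,0.6,0.6]' --pt "5 2 20" --pt "5 2 20" --pt "5 2 20" --pt "5 1 20" --pt "0 0 5" --pt "0 0 0" --pt "0 0 0" --pt "0 0 0" --yaw '[-1,-1,0,0,0,0,0,0]'

```text
t: 2.4
tcp_pos: [0.4999, 0.3362, 0.1432]
eef_rot: [-1.131, -2.93, -0.011]
ft_force: [0.5, -1.1, -0.1]
width: 0.601
```

```bash
python3 - <<'E'
from h import *
s,M=st();d=snapshot("wrist");c=cam(d,s);crop(d["frame"],160,90,320,240,2.5,"pics/w2.png")
f=d["frame"].astype(int);m=((f[:,:,2]-f[:,:,0]>60)&(f[:,:,2]>110)).astype(np.uint8)
for v in range(190,300,6):
    u=np.where(m[v,250:400])[0]
    if len(u): print(v,u.min()+250,u.max()+250,np.round(onz(c,(u.mean()+250,v),.069),4))
print(proj(c,[s["tcp_pos"]]))
E
```

```text
t2.40 tcp [0.4999 0.3362 0.1432] q [-0.72  0.56  0.06  1.97 -0.06  0.61  0.21] F [ 0.5 -1.1 -0.1] M [-0.07  0.04  0.06] w0.601 
x [-0.741  0.672  0.003] y [0.672 0.741 0.006] z [ 0.002  0.007 -1.   ]
226 308 323 [0.5016 0.329  0.069 ]
232 309 323 [0.5056 0.3258 0.069 ]
238 308 323 [0.5092 0.322  0.069 ]
244 308 323 [0.5131 0.3185 0.069 ]
250 309 323 [0.5173 0.3152 0.069 ]
256 305 327 [0.5213 0.3115 0.069 ]
262 295 331 [0.5236 0.306  0.069 ]
268 286 335 [0.5263 0.3007 0.069 ]
274 277 341 [0.5295 0.296  0.069 ]
280 269 345 [0.5323 0.2906 0.069 ]
286 267 348 [0.5369 0.2871 0.069 ]
292 266 353 [0.5425 0.2845 0.069 ]
298 264 357 [0.547  0.2807 0.069 ]
[[321.64840491 260.33324583]]
```

View pics/w2.png

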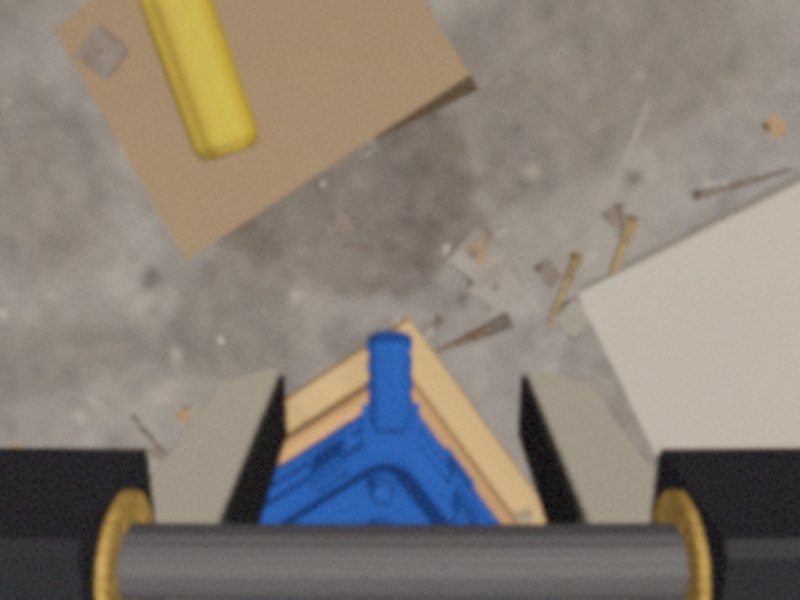

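The lug is sharp here, with its tip at (316,223) and root at about (316,256). That puts the grip point at (0.512, 0.320), and the lug direction of 138° agrees with the tool's x axis. I'll grip shallow and towards the outer end so the lug can swivel between the pads, since this drive can't tilt the tool directly.

Emit:
drive_tool --hand '[0.5,0.5,0.5,0.5,0.5,0.5,0.5,0.5]' --pt "-4 -2 15" --pt "-3 -2 15" --pt "0 0 15" --pt "0 0 12" --pt "0 0 8" --pt "0 0 0" --pt "0 0 0" --pt "0 0 0" --yaw '[0,0,0,0,0,0,0,0]'

```text
t: 3.45
tcp_pos: [0.5028, 0.3281, 0.0732]
eef_rot: [-1.132, -2.929, -0.01]
ft_force: [0.1, 0.6, 0.1]
width: 0.502
```

```bash
python3 - <<'E'
from h import *
s,M=st();d=snapshot("wrist");c=cam(d,s)
f=d["frame"].astype(int);m=((f[:,:,2]-f[:,:,0]>60)&(f[:,:,2]>90)).astype(np.uint8)
for v in range(200,320,5):
    u=np.where(m[v,270:375])[0]
    if len(u): print(v,u.min()+270,u.max()+270,np.round(onz(c,(u.mean()+270,v),.069),4))
E
```

```text
t3.45 tcp [0.5028 0.3281 0.0732] q [-0.7   0.66  0.04  2.01 -0.06  0.46  0.23] F [0.1 0.6 0.1] M [-0.06 -0.03 -0.04] w0.502 
x [-0.74   0.672  0.003] y [0.672 0.74  0.006] z [ 0.001  0.007 -1.   ]
250 313 329 [0.4993 0.3308 0.069 ]
255 310 332 [0.5016 0.3287 0.069 ]
260 311 332 [0.5041 0.3268 0.069 ]
265 311 332 [0.5065 0.3247 0.069 ]
270 310 332 [0.5087 0.3223 0.069 ]
275 311 332 [0.5113 0.3204 0.069 ]
280 310 332 [0.5135 0.3179 0.069 ]
285 309 332 [0.5158 0.3155 0.069 ]
290 301 337 [0.5177 0.3126 0.069 ]
295 293 340 [0.5192 0.3092 0.069 ]
```

Emit:
drive_tool --hand '[0,0,0,0,0,0,0,0]' --pt "0 0 0" --pt "0 0 0" --pt "0 0 0" --pt "0 0 0" --pt "0 0 0" --pt "0 0 0" --pt "0 0 -2" --pt "0 0 -3" --yaw '[0,0,0,0,0,0,0,0]'

```text
t: 4.5
tcp_pos: [0.5032, 0.3281, 0.0791]
eef_rot: [-1.132, -2.93, -0.012]
ft_force: [1.0, -0.7, -1.8]
width: 0.141
```

```bash
python3 -c "
from h import *
st()"
```

```text
t4.50 tcp [0.5032 0.3281 0.0791] q [-0.7   0.65  0.04  2.01 -0.06  0.47  0.23] F [ 1.  -0.7 -1.8] M [-0.2  -0.35  0.06] w0.141 
x [-0.74   0.672  0.003] y [0.672 0.74  0.007] z [ 0.002  0.007 -1.   ]
```

Emit:
drive_tool --hand '[0,0,0,0,0,0,0,0]' --pt "-0.5 0 -3" --pt "-0.5 0 -3" --pt "-0.7 0 -3" --pt "-0.7 0 -3" --pt "-0.8 0 -3" --pt "-0.8 0 -3" --pt "0 0 0" --pt "0 0 0" --yaw '[0,0,0,0,0,0,0,0]'

```text
t: 5.5
tcp_pos: [0.506, 0.3256, 0.0987]
eef_rot: [-1.131, -2.93, -0.013]
ft_force: [-0.2, 0.2, -1.6]
width: 0.143
```

```bash
python3 -c "
from h import *
st();d=snapshot('side');a=snapshot('scene')
A=cv2.resize(d['frame'][195:255,245:335],None,fx=6,fy=6,interpolation=2);B=cv2.resize(a['frame'][145:215,255:345],None,fx=5,fy=5,interpolation=2)
I=np.zeros((360,790,3),np.uint8);I[:360,:540]=A;I[:350,540:]=B[:350,:250];cv2.imwrite('pics/p1.png',I[:,:,::-1])"
```

```text
t5.50 tcp [0.506  0.3256 0.0987] q [-0.69  0.62  0.04  2.   -0.06  0.52  0.23] F [-0.2  0.2 -1.6] M [0.12 0.08 0.01] w0.143 
x [-0.741  0.672  0.004] y [0.672 0.74  0.007] z [ 0.002  0.008 -1.   ]
```

View pics/p1.png

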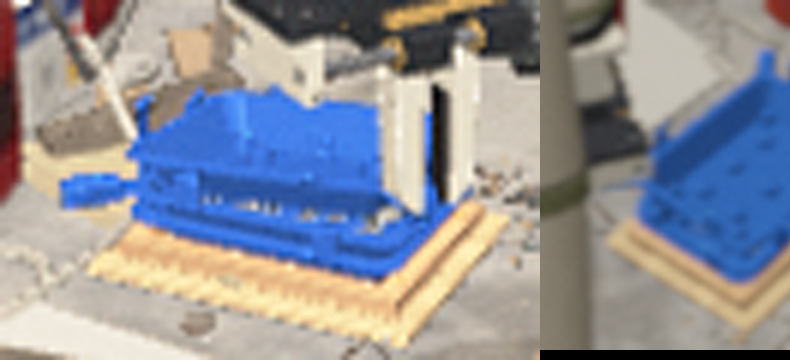

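The tray is tilting: the gap showing the bearings opens at the lug side (390,215) and narrows to nothing at the far side. The second tray looks still in place. I'll continue along the arc.

Emit:
drive_tool --hand '[0,0,0,0,0,0,0,0]' --pt "-1 0 -4" --pt "-1 0 -4" --pt "-1.2 0 -4" --pt "-1.3 0 -4" --pt "-1.4 0 -4" --pt "-1.4 0 -4" --pt "0 0 0" --pt "0 0 0" --yaw '[0,0,0,0,0,0,0,0]'

```text
t: 6.6
tcp_pos: [0.5103, 0.3208, 0.1244]
eef_rot: [-1.129, -2.929, -0.012]
ft_force: [-2.1, 0.5, -1.1]
width: 0.143
```

```bash
python3 -c "
from h import *
st();d=snapshot('side');w=snapshot('wrist')
A=cv2.resize(d['frame'][185:255,245:335],None,fx=5,fy=5,interpolation=2)
I=np.zeros((350,790,3),np.uint8);I[:,:450]=A;I[:213,450:]=cv2.resize(w['frame'],(340,213));cv2.imwrite('pics/p2.png',I[:,:,::-1])"
```

```text
t6.60 tcp [0.5103 0.3208 0.1244] q [-0.68  0.59  0.05  1.98 -0.06  0.57  0.24] F [-2.1  0.5 -1.1] M [0.43 0.64 0.01] w0.143 
x [-0.741  0.671  0.005] y [0.671 0.741 0.006] z [ 0.     0.008 -1.   ]
```

View pics/p2.png

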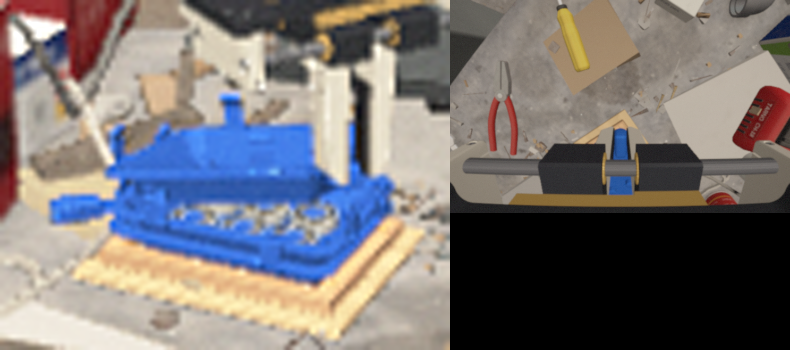

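The lug is up by about 48 mm and the far corner is still sitting in the nest. I'll continue along the arc, biased slightly inward, to gain tilt.

Emit:
drive_tool --hand '[0,0,0,0,0,0,0,0]' --pt "-2 0 -4" --pt "-2 0 -4" --pt "-2.2 0 -4" --pt "-2.2 0 -4" --pt "-2.4 0 -4" --pt "-2.4 0 -4" --pt "-2.4 0 -4" --pt "0 0 0" --yaw '[0,0,0,0,0,0,0,0]'

```text
t: 7.7
tcp_pos: [0.5222, 0.3097, 0.1544]
eef_rot: [-1.129, -2.928, -0.012]
ft_force: [-3.0, 2.0, 0.6]
width: 0.142
```

```bash
python3 -c "
from h import *
st();d=snapshot('side');a=snapshot('scene')
A=cv2.resize(d['frame'][165:255,245:335],None,fx=5,fy=5,interpolation=2)
I=np.zeros((450,790,3),np.uint8);I[:,:450]=A;I[:425,450:]=cv2.resize(a['frame'][140:225,275:343],(340,425),interpolation=2);cv2.imwrite('pics/p3.png',I[:,:,::-1])"
```

```text
t7.70 tcp [0.5222 0.3097 0.1544] q [-0.66  0.55  0.05  1.95 -0.05  0.64  0.26] F [-3.   2.   0.6] M [0.47 0.86 0.03] w0.142 
x [-0.741  0.671  0.006] y [0.671 0.741 0.006] z [-0.001  0.008 -1.   ]
```

View pics/p3.png

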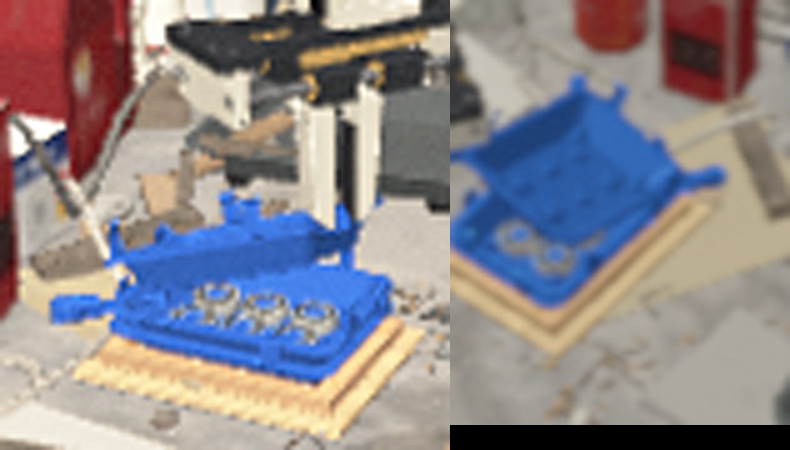

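The tray is now tilted about 25° with its far corner in the nest, and the second tray is seated level. I'll go a little further for margin.

Emit:
drive_tool --hand '[0,0,0,0,0,0,0,0]' --pt "-2.8 0 -4" --pt "-2.8 0 -4" --pt "-3 0 -4" --pt "-3 0 -4" --pt "-3.2 0 -4" --pt "-3.2 0 -4" --pt "0 0 0" --pt "0 0 0" --yaw '[0,0,0,0,0,0,0,0]'

```text
t: 8.8
tcp_pos: [0.536, 0.297, 0.1798]
eef_rot: [-1.128, -2.927, -0.012]
ft_force: [-3.4, 1.6, 1.6]
width: 0.143
```

```bash
python3 -c "
from h import *
st()"
```

```text
t8.80 tcp [0.536  0.297  0.1798] q [-0.63  0.52  0.05  1.92 -0.05  0.7   0.29] F [-3.4  1.6  1.6] M [ 0.64  0.95 -0.01] w0.143 
x [-0.741  0.671  0.007] y [0.671 0.741 0.005] z [-0.001  0.009 -1.   ]
```

Emit:
drive_tool --hand '[0,0,0,0,0,0,0,0]' --pt "1 0 -4" --pt "1 0 -8" --pt "1 0 -14" --pt "0 0 -18" --pt "0 0 -20" --pt "0 0 -20" --pt "0 0 -10" --pt "0 0 0" --yaw '[0,0,0,0,0,0,0,0]'

```text
t: 9.8
tcp_pos: [0.5371, 0.2958, 0.2814]
eef_rot: [1.133, 2.927, 0.015]
ft_force: [0.2, -0.1, -0.6]
width: 0.143
```

```bash
python3 -c "
from h import *
st();d=snapshot('side');a=snapshot('scene')
A=cv2.resize(d['frame'][135:255,245:345],None,fx=4,fy=4,interpolation=2)
I=np.zeros((480,790,3),np.uint8);I[:,:400]=A;I[:416,400:]=cv2.resize(a['frame'][120:224,255:352],(390,416),interpolation=2);cv2.imwrite('pics/p4.png',I[:,:,::-1])"
```

```text
t9.80 tcp [0.5371 0.2958 0.2814] q [-0.64  0.41  0.07  1.82 -0.04  0.91  0.28] F [ 0.2 -0.1 -0.6] M [0.   0.05 0.02] w0.143 
x [-0.739  0.673  0.001] y [0.673 0.739 0.01 ] z [ 0.006  0.008 -1.   ]
```

View pics/p4.png

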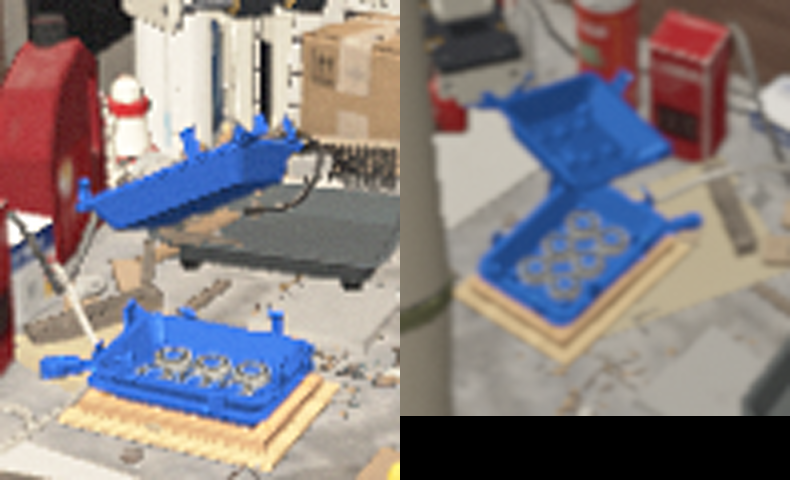

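The tray is clear and still tilted, and the second tray remains seated with its bearings. Next I'll triangulate the far corner and measure the pan.

```bash
python3 - <<'E'
from h import *
s,M=st();a=snapshot("scene");b=snapshot("side");ca=cam(a);cb=cam(b)
for ub in((267,186),(270,190),(267,188)):
  p,e=tri(ca,(321.7,158),cb,ub);v=p-s["tcp_pos"];print(p,e,"dist",np.linalg.norm(v),"drop deg",np.degrees(np.arcsin(-v[2]/np.linalg.norm(v))),"az",np.degrees(np.arctan2(v[1],v[0])))
# pan mask in scene
h=a["frame"].astype(int);g=h.max(2);m=((g<135)&(h[:,:,1]-h[:,:,0]>4)&(h.max(2)-h.min(2)<30)).astype(np.uint8)
m[:, :325]=0;m[:,:][:170]=0;m[250:]=0;m[:,425:]=0
n,l,stt,_=cv2.connectedComponentsWithStats(cv2.morphologyEx(m,3,np.ones((7,7))))
i=1+stt[1:,4].argmax();print(stt[i])
c=max(cv2.findContours((l==i).astype(np.uint8),0,1)[0],key=cv2.contourArea)
P=np.array([onz(ca,q[0].astype(float),.04)[:2] for q in c],np.float32);print(cv2.minAreaRect(P),P.min(0),P.max(0))
E
```

```text
t9.90 tcp [0.5366 0.2956 0.2802] q [-0.64  0.41  0.07  1.82 -0.04  0.91  0.28] F [-0.4 -0.1 -0.6] M [0.01 0.09 0.02] w0.143 
x [-0.739  0.673  0.001] y [0.673 0.739 0.008] z [ 0.004  0.007 -1.   ]
[0.70114221 0.18558199 0.13256438] 0.04214401975812324 dist 0.2469024602671645 drop deg 36.72443357915365 az -33.774324018298046
[0.6970312  0.18620956 0.12461782] 0.025616683443935938 dist 0.2487913113571435 drop deg 38.70918860212141 az -34.29486247859634
[0.70252675 0.18726618 0.1273702 ] 0.03762456619315291 dist 0.250222348271854 drop deg 37.646759375559554 az -33.14686541737686Traceback (most recent call last):
  File "<stdin>", line 9, in <module>
ValueError: attempt to get argmax of an empty sequence
```

```bash
python3 - <<'E'
from h import *
s,M=st();a=snapshot("scene");ca=cam(a);t=s["tcp_pos"]
cv2.imwrite("pics/a2.png",a["frame"][:,:,::-1])
for u in((321.7,158),(320,157)):
  o,r=ray(ca,u);n=M[:,1];k=n@(t-o)/(n@r);p=o+k*r;v=p-t
  print(p,"dist",np.linalg.norm(v),"drop",np.degrees(np.arcsin(-v[2]/np.linalg.norm(v))))
for u in((372,213),(360,200),(385,215),(375,235)): print(a["frame"][u[1],u[0]])
E
```

```text
t10.00 tcp [0.5364 0.2956 0.2796] q [-0.64  0.41  0.07  1.82 -0.04  0.91  0.28] F [-0.5 -0.2 -0.6] M [0.01 0.09 0.02] w0.141 
x [-0.74   0.673  0.002] y [0.673 0.74  0.007] z [ 0.003  0.006 -1.   ]
[0.67018899 0.17512116 0.13693451] dist 0.2297469881709837 drop 38.390513700965926
[0.66529325 0.1795089  0.14432062] dist 0.2200138566770659 drop 37.94610518278389
[96 98 95]
[61 62 62]
[95 98 96]
[95 98 96]
```

The far corner lies at (0.668, 0.177, 0.14), 0.225 m from the TCP where about 0.22 is expected, and the drop is about 38°. The pan centre is about (0.62, -0.09). I'll carry it there smoothly.

Emit:
drive_tool --hand '[0,0,0,0,0,0,0,0]' --pt "-4 -6 0" --pt "-8 -12 0" --pt "-12 -18 0" --pt "-13 -19 0" --pt "-13 -19 0" --pt "-13 -19 0" --pt "-13 -19 0" --pt "-13 -19 0" --yaw '[0,0,0,0,0,0,0,0]'

```text
t: 11.05
tcp_pos: [0.5114, 0.1258, 0.2779]
eef_rot: [1.137, 2.928, 0.007]
ft_force: [0.5, -0.8, -0.7]
width: 0.141
```

Emit:
drive_tool --hand '[0,0,0,0,0,0,0,0]' --pt "-13 -19 0" --pt "-13 -19 0" --pt "-13 -19 0" --pt "-10 -15 0" --pt "-7 -10 0" --pt "-3 -5 0" --pt "0 0 0" --pt "0 0 0" --yaw '[0,0,0,0,0,0,0,0]'

```text
t: 12.05
tcp_pos: [0.4924, 0.0098, 0.2788]
eef_rot: [1.148, 2.922, 0.009]
ft_force: [-1.0, 0.6, -1.1]
width: 0.144
```

```bash
python3 -c "
from h import *
s,M=st();d=snapshot('side');a=snapshot('scene')
A=cv2.resize(d['frame'][130:230,265:365],(400,400),interpolation=2)
I=np.zeros((480,790,3),np.uint8);I[:400,:400]=A;I[:360,400:]=cv2.resize(a['frame'][140:260,300:430],(390,360),interpolation=2);cv2.imwrite('pics/p5.png',I[:,:,::-1])"
```

```text
t12.05 tcp [0.4924 0.0098 0.2788] q [-0.24  0.26  0.13  2.07 -0.05  0.81  0.75] F [-1.   0.6 -1.1] M [-0.01  0.04  0.04] w0.144 
x [-0.733  0.681 -0.   ] y [0.681 0.733 0.006] z [ 0.004  0.004 -1.   ]
```

View pics/p5.png

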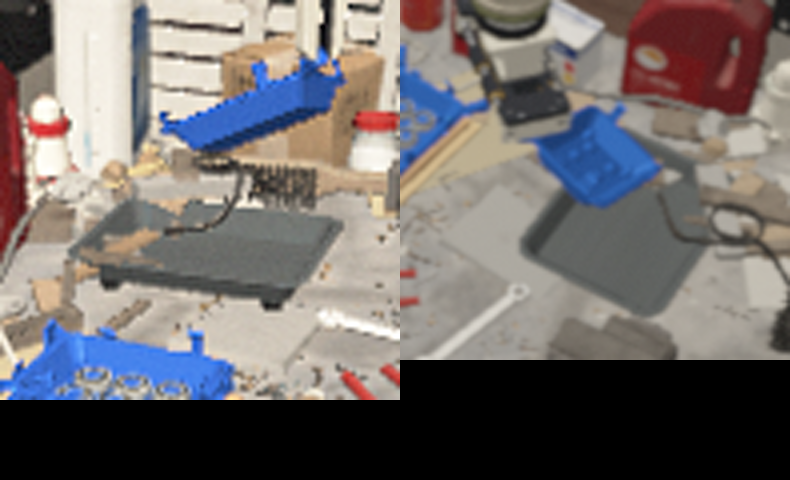

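The tray hangs tilted over the pan, with its far corner at crop (662,165) and the pan's near corners at (522,243) and (650,315). Next I'll compute positions.

```bash
python3 - <<'E'
from h import *
s,M=st();a=snapshot("scene");ca=cam(a);t=s["tcp_pos"]
o,r=ray(ca,(387.3,195));n=M[:,1];k=n@(t-o)/(n@r);p=o+k*r;v=p-t
print(p,"dist",np.linalg.norm(v),"drop",np.degrees(np.arcsin(-v[2]/np.linalg.norm(v))))
g=lambda u,v:np.round(onz(ca,(300+(u-400)/3,140+v/3),.044),3)
print(g(522,243),g(650,315),g(675,130))
c=np.array([.62,-.09,.044]);print(proj(ca,[c+[sx*.124,sy*.099,0] for sx,sy in((-1,1),(-1,-1),(1,-1),(1,1))])*3+[400-900,-420])
E
```

```text
t12.15 tcp [0.4924 0.0099 0.2787] q [-0.24  0.26  0.13  2.07 -0.05  0.81  0.75] F [-0.3 -0.4 -0.5] M [ 0.06  0.04 -0.01] w0.143 
x [-0.733  0.68  -0.   ] y [0.68  0.733 0.006] z [ 0.004  0.004 -1.   ]
[ 0.63054702 -0.11717098  0.13866947] dist 0.23420958358113836 drop 36.733831513488305
[0.511 0.001 0.044] [ 0.496 -0.178  0.044] [ 0.767 -0.078  0.044]
[[509.85071936 248.92478173]
 [658.61409331 318.79099815]
 [747.98766438 176.34189048]
 [606.12428353 116.07440113]]
```

Emit:
drive_tool --hand '[0,0,0,0,0,0,0,0]' --pt "3 3 5" --pt "4 4 8" --pt "4 4 10" --pt "3 4 8" --pt "0 0 5" --pt "0 0 0" --pt "0 0 0" --pt "0 0 0" --yaw '[0,0,0,0,0,0,0,0]'

```text
t: 13.2
tcp_pos: [0.4925, 0.033, 0.2396]
eef_rot: [1.145, 2.924, 0.008]
ft_force: [-0.1, -0.1, -0.9]
width: 0.153
```

Emit:
drive_tool --hand '[0,0,0,0,0,0,0,0]' --pt "0 0 0" --pt "0 0 0" --pt "0 0 0" --pt "0 0 0" --pt "0 0 0" --pt "0 0 0" --pt "0 0 0" --pt "0 0 0" --yaw '[0,0,0,0,0,0,0,0]'

```text
t: 14.2
tcp_pos: [0.4927, 0.0328, 0.2402]
eef_rot: [1.146, 2.923, 0.008]
ft_force: [-0.4, -0.2, -0.4]
width: 0.144
```

```bash
python3 -c "
from h import *
s,M=st();d=snapshot('side');a=snapshot('scene')
A=cv2.resize(d['frame'][140:240,255:355],(400,400),interpolation=2)
I=np.zeros((480,790,3),np.uint8);I[:400,:400]=A;I[:360,400:]=cv2.resize(a['frame'][140:260,300:430],(390,360),interpolation=2);cv2.imwrite('pics/p6.png',I[:,:,::-1])"
```

```text
t14.20 tcp [0.4927 0.0328 0.2402] q [-0.27  0.31  0.12  2.12 -0.06  0.72  0.71] F [-0.4 -0.2 -0.4] M [0.01 0.06 0.  ] w0.144 
x [-0.734  0.68  -0.   ] y [0.679 0.734 0.006] z [ 0.004  0.004 -1.   ]
```

View pics/p6.png

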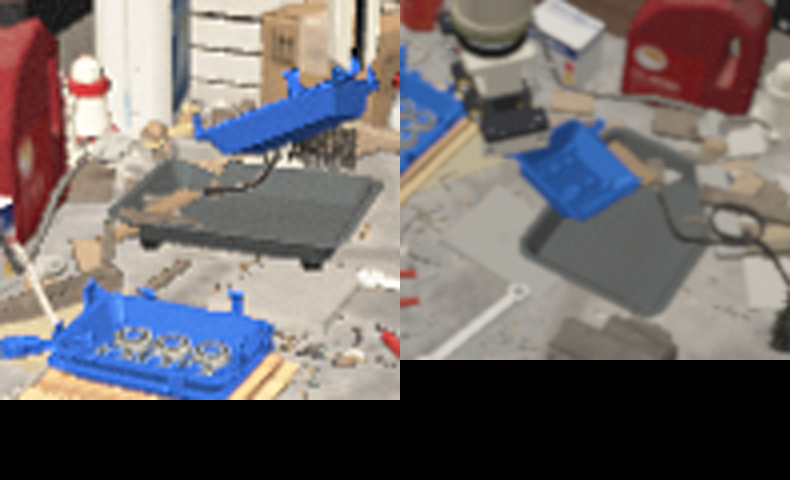

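The far corner is at crop (640,182), over the pan. The tray is still tilted, and the second tray is level in the nest.

```bash
python3 - <<'E'
from h import *
s,M=st();a=snapshot("scene");ca=cam(a);t=s["tcp_pos"]
o,r=ray(ca,(380,200.7));n=M[:,1];k=n@(t-o)/(n@r);p=o+k*r;v=p-t
print(p,"dist",np.linalg.norm(v),"drop",np.degrees(np.arcsin(-v[2]/np.linalg.norm(v))))
ok=abs(p[0]-.62)<.09 and abs(p[1]+.09)<.06 and .07<p[2]<.14
print(ok)
if ok: job_done()
E
```

```text
t14.30 tcp [0.4927 0.0328 0.2402] q [-0.27  0.31  0.12  2.12 -0.06  0.72  0.71] F [ 0.1  0.  -0.8] M [ 0.03  0.08 -0.03] w0.148 
x [-0.734  0.68  -0.   ] y [0.68  0.734 0.006] z [ 0.004  0.004 -1.   ]
[ 0.62979876 -0.09302519  0.09304215] dist 0.23721575008960835 drop 38.33074864913174
True
the job is handed in; nothing more can be done
```

I peeled the top tray off by its lug, carried it over the drip pan, and handed the job in at 14.3 s with the tray still held and draining. `job_done()` gave no verdict.

- **Peel:** The drive can't tilt the tool, so I gripped the lug shallow, near its outer end, and raised it along the arc. The lug swivelled between the pads while the far corner stayed in the nest. By the gripper's height the lug was up about 48 mm at a tilt of about 15°, and I went on to about 33° before lifting clear. The lug and far-corner heights during the peel come from the gripper pose and the pictures, not from a direct measurement.
- **Final position:** The far corner is at about (0.630, -0.093, 0.093). That is about 1 cm from the estimated pan centre of (0.62, -0.09) and 5 cm above the rim.
- **Tilt and contact:** The line from the gripper to the far corner drops 38°, so the tray is tilted by about 35°. The wrist force is just the tray's weight, and nothing touches the pan or nest in the pictures.
- **Other things on the bench:** The second tray looks level in the nest with its bearings. I saw no bystander move, though I only judged that by eye and not every item was in the last pictures.

**Checks that disagreed:**
- My first two-view triangulation of the far corner failed, with gaps of 3–4 cm between the rays, because I had matched different corners. I used one camera ray and the gripper's plane instead.
- The final distance from the gripper to the far corner came out at 0.237 m against about 0.22 m expected, so those positions are good to about 1–2 cm.
- An automatic colour mask of the pan found nothing, so the pan centre comes from its corner pixels.

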